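# Shut the screw bin and slide the kit tray into the bench rack

## Robot

A 7-joint arm with a two-finger parallel gripper is mounted at the origin on the work surface. World frame = base frame: x ahead of the robot, y to its left, z up, the work surface at z = 0. Lengths are in m, angles in rad, forces in N, time in s.
With the tool pointing down it reaches from about 0.4 to 0.85 m from the base axis. Payload 4.5 kg.
Tool frame: the origin (TCP) lies at the very end of the fingers, on their centre line; the grasp point (between the pads) lies 19 mm behind it; z points along the fingers, y is the line along which they close (so a half turn about z gives the same grasp; the last joint's range is limited). The gripper opens to 88 mm and grips with 3 to 60 N. Pads are 18 mm wide; open, the fingers measure 123 mm over their backs; the gripper's body (75 mm by 187 mm) begins 45 mm behind the grasp point.
Start: joints at [-1.073, 0.689, -0.195, 1.565, 0.157, 0.902, -0.215], TCP at [0.28, 0.559, 0.239] pointing down, gripper open.
Joint ranges: [-3.01, 3.01], [-0.46, 2.08], [-1.47, 1.51], [0.13, 2.56], [-1, 4.14], [0.04, 2.09], [-2.66, 2.66]. Speed limits (rad/s): [2.57, 2.57, 3.14, 3.14, 3.14, 3.14, 3.14].

## Interface

Orientations are given as a unit quaternion [x, y, z, w].
In Python, from plant import r gives the robot as it stands. The module is installed in compiled form; this text tells all that it offers.
- The arm moves only by the shell command python3 -m pendant 'ROWS' [FORCE]. ROWS is JSON, one flat list of numbers, 7 for each row, row after row: the opening, from 0 (shut) to 1 (fully open), then the shift along the tool's x, y, z scaled (see below), then the turn, a rotation vector about the tool's x, y, z scaled (see below). A call has 1 to 12 rows; each row is the pose to reach, as a shift and turn from the pose commanded when the call began, along the tool's axes at that moment; what a row does not reach only later rows make up. The controller multiplies each number of a shift by 0.15 m and each number of a turn by pi/2 rad. A row lasts 1/10 s, in which the tool goes at most 50 mm and 8.59 degrees, less where a joint would pass 70% of its speed; a pose out of reach is approached as far as the arm can. A call with a number of a shift or a turn outside -1 to 1 is refused whole. A call with a gripper value outside its range is refused whole. The fingers move at their own pace and stop on an object; FORCE is the grip in N (left out, the last holds). Time passes only in rows, so rows that repeat a pose let the fingers close. It gives the time, the measured TCP pose, the force, the opening and the grip force at its end, in the units of the state.
- r.get_state(): the state, without advancing time (a new reading comes with each control period).
- r.snapshot(name): name is "scene" or "top" or "wrist"; returns a dict with "img" (420x560x3 uint8, red, green, blue), "mtx" (3x3 intrinsics, pixels), "cam_to_world" (4x4, takes a point from camera to world coordinates). Camera axes: x right, y up, looking along -z (the intrinsics and any distortion apply to the point x, -y, -z); pixel columns grow to the right and rows downward; lengths in m; the calibration is good to about 2 mm. A picture is of the moment at which its call begins. There is no depth.
- r.finish_job(): hands the job in; it is judged then, once.
The state is a dict: "clock": time; "q": joint angles; "qd": joint speeds; "joint_torque": joint torques, N m; "tool_pos": TCP position; "eef_rot": TCP orientation; "contact_force": force on the tool from outside, world axes, zero at the start; "moment": the same for the moment, N m; "opening": opening from 0.0 (shut) to 1.0 (fully open); "finger_force": force on a finger pad.
Only numpy, scipy, OpenCV 4.12 (cv2) and the standard library are available. Lean on these libraries where they do the work, as an engineer would, in place of code of your own. Each camera call takes 0.05 s, during which the arm holds its last target. There are 200 camera calls.

## Task

Press the white lid on the kit tray's screw bin fully down while the tray is still out in front of the rack. Then slide the tray, lidded end first and with the wheel still lying flat in it, into the low bay of the rack until it is fully home against the back stop, and let go of it. Leave the spare wheel, flask, carton and screwdriver where they are.

Things in the scene. Friction and masses are not known exactly. Their poses are not given: they have to be found in the camera images.
- tray: Grey plastic kit tray, 130 long (x) x 84 wide (y), loose, about 0.45 kg loaded. Origin: centre of its underside; z up; +x to the lidded end, which enters the rack first. The -x part is an open compartment (inside 70 x 76, floor 4 thick, walls 30 high) holding a wheel; the +x part is a screw bin with walls 39 high and a white lid. A pull fin sticks out of its -x end.
- tray_grip (a point): Point inside the pull fin at which to pinch it across its thickness: tray x = -95, y = 0, 34 above the tray's underside; axes as the tray's. The fin is an upright plate 12 thick (y), from tray x = -115 to -65 and from 6 to 52 above the tray's underside.
- lid (a joint): Travel of the white push-on lid down into the screw bin, in m: 0 = standing 10 mm proud, 0.010 = fully shut. It stays where it is left; it takes about 4 N to push down.
- lid_top (a point): Centre of the top face of the white lid (54 x 84, at tray x = 37, y = 0); 54 above the tray's underside when proud, 44 when shut. Moves with the lid.
- rack: Aluminium rack with pale translucent shelves, fixed. Origin: on the bench, middle of the mouth of its low bay; +x into the bay, -x out towards the robot, z up. The bay is 90 wide (flared to 106 at the mouth), 49 high under a 4 mm roof (a proud lid will not pass), floored by the bench, with a back stop at x = 133. A tray that is home has its origin at x = 68, only its fin outside.
- shelf_edge (a point): Middle of the lower front edge of the pale translucent upper shelf: rack x = -35, y = 0, 140 above the bench. The shelf is 126 wide, on side plates, reaches back to rack x = 107, and with edge strips and small boxes stands up to 176 high. It overhangs the bay's mouth by 35, so the tool must lean back towards the robot by about 30 to 45 degrees to bring the tray home.
- wheel: Small black robot wheel, 65 across and 26 thick, loose, lying flat in the tray's open compartment. Origin: centre of its underside; z along its axle, up.
- spare_wheel: Bystander: the same kind of wheel, 65 across and 26 thick, lying on the bench. Origin: centre of its underside.
- flask: Bystander: black flask with a steel cap, 70 across, 153 high, upright. Origin: centre of its underside.
- carton: Bystander: cardboard carton 60 (x) x 110 (y) x 50 high. Origin: centre of its underside.
- screwdriver: Bystander: screwdriver about 200 long lying along its x axis. Origin near its middle, on the underside.
Mind the look-alikes: they are no part of the job. What is shaped like the tray but yellow is not meant.

How it is judged:
By the outcome, as a careful person would: the job done as asked, in the order asked, and still so for the second after the job is handed in, with the robot touching nothing.
It also fails if it takes over 58 s, if anything falls off the work surface, if the arm or the gripper's body presses on something with over 40 N, if the wrist force passes 120 N, or if a joint passes its speed limit or range.

## Working session

There is one attempt and no reset: what is moved stays moved. The work goes in short steps, Python scripts to look and compute and a shell command to move; the robot and the scene stay as the last step left them, time stands still between calls to the robot, and variables do not carry over. Pictures are saved under pics/ and viewed, at most 10 in all, crops included, and the job is handed in when it is done.

```bash
mkdir -p pics; python3 - <<'E'
from plant import r
import cv2,numpy as np
for n in("scene","top"):
    s=r.snapshot(n);cv2.imwrite(f"pics/{n}0.png",s["img"][:,:,::-1]);print(n,s["mtx"].tolist(),np.round(s["cam_to_world"],3).tolist(),s.keys())
print(r.get_state())
E
```

```text
scene [[381.0033167867545, 0.0, 280.83996465057083], [0.0, 381.0033167867545, 206.86194986804458], [0.0, 0.0, 1.0]] [[-0.639, -0.53, 0.558, 1.079], [0.769, -0.459, 0.445, 0.504], [0.02, 0.713, 0.701, 0.897], [0.0, 0.0, 0.0, 1.0]] dict_keys(['img', 'mtx', 'cam_to_world'])
top [[379.58084265095647, 0.0, 276.2922311284837], [0.0, 379.58084265095647, 213.85133638714825], [0.0, 0.0, 1.0]] [[0.006, 0.99, -0.138, 0.346], [-1.0, 0.004, -0.014, -0.016], [-0.013, 0.139, 0.99, 0.942], [0.0, 0.0, 0.0, 1.0]] dict_keys(['img', 'mtx', 'cam_to_world'])
{'clock': 0.1, 'q': array([-1.07322195,  0.68987122, -0.19452329,  1.56622197,  0.1572592 ,
        0.9025301 , -0.21508881]), 'qd': array([-7.81325760e-04, -2.42692231e-03, -4.80829378e-05, -3.54102866e-03,
        3.62911356e-04,  3.21898325e-04,  5.04920263e-05]), 'joint_torque': array([-3.70490772e-03, -5.28497958e+01, -1.27176661e+00, -1.53834647e+01,
       -5.25731337e-02,  2.00584574e-03,  3.80967560e-05]), 'tool_pos': array([0.27935493, 0.55845773, 0.23801316]), 'eef_rot': array([ 2.29784143e-01,  9.73241271e-01, -8.09597959e-04, -1.43332526e-04]), 'contact_force': array([ 0.13046715, -0.0456607 , -0.59756733]), 'moment': array([-0.02947678, -0.04664943, -0.03686701]), 'finger_force': 0.0, 'opening': 1.0010400229349716}
```

View pics/scene0.png

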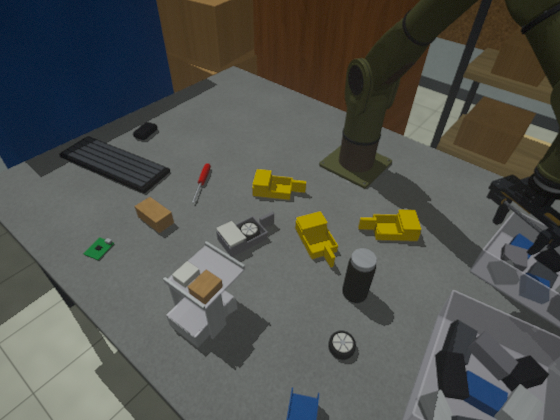

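View pics/top0.png

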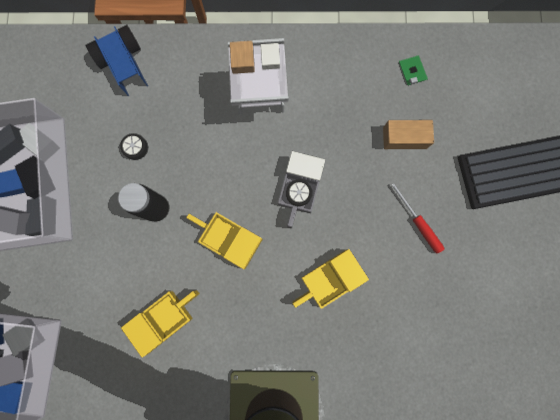

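The scene view shows the tray (lid at 232,236, wheel 249,230, fin 267,219) in front of the rack, whose shelf is near (205,275). In the top view the lid is at (306,165), the wheel at (299,192), the fin at (287,217) and the shelf at (258,72). Next I'll enlarge these for measuring.

```bash
cat > h.py <<'E'
import numpy as np,cv2
from plant import r
def ray(s,px):
    K,T=s["mtx"],s["cam_to_world"];d=np.linalg.inv(K)@[px[0],px[1],1.];d=T[:3,:3]@[d[0],-d[1],-d[2]]
    return T[:3,3],d/np.linalg.norm(d)
def plane(s,px,z):
    o,d=ray(s,px);return o+d*(z-o[2])/d[2]
def tri(s1,p1,s2,p2):
    o,d=ray(s1,p1);p,e=ray(s2,p2);t=np.linalg.lstsq(np.c_[d,-e],p-o,rcond=None)[0]
    a,b=o+t[0]*d,p+t[1]*e;return (a+b)/2,np.linalg.norm(a-b)
def proj(s,P):
    T=s["cam_to_world"];c=T[:3,:3].T@(np.asarray(P)-T[:3,3]);return (s["mtx"]@[c[0],-c[1],-c[2]])[:2]/-c[2]
def whites(s,box,thr,sat=25):
    x0,y0,x1,y1=box;im=s["img"][y0:y1,x0:x1].astype(int);m=((im.min(2)>thr)&(np.ptp(im,2)<sat)).astype(np.uint8)
    out=[]
    for c in sorted(cv2.findContours(m,0,1)[0],key=cv2.contourArea)[::-1][:3]:
        if cv2.contourArea(c)<30:continue
        M=cv2.moments(c);out.append((np.array([M["m10"]/M["m00"]+x0,M["m01"]/M["m00"]+y0]),cv2.boxPoints(cv2.minAreaRect(c))+[x0,y0],cv2.contourArea(c)))
    return out
E
python3 - <<'E'
from h import *
t=r.snapshot("top");s=r.snapshot("scene")
for n,S,b in(("top",t,(270,140,340,230)),("scene",s,(210,210,280,255))):
    for w in whites(S,b,190):print(n,w[0].round(1),w[1].round(1).tolist(),w[2])
A=cv2.resize(t["img"][30:235,215:345],None,fx=2.9,fy=2.9,interpolation=cv2.INTER_CUBIC)
B=cv2.resize(s["img"][195:345,155:285],None,fx=3.2,fy=3.2,interpolation=cv2.INTER_CUBIC)
C=np.zeros((600,800,3),np.uint8);C[:A.shape[0],:A.shape[1]]=A;C[:B.shape[0],380:380+B.shape[1]]=B[:,:420]
cv2.imwrite("pics/c1.png",C[:,:,::-1])
E
```

```text
top [305.5 165.2] [[286.5, 170.9], [291.7, 150.8], [324.7, 159.4], [319.4, 179.5]] 655.5
```

View pics/c1.png

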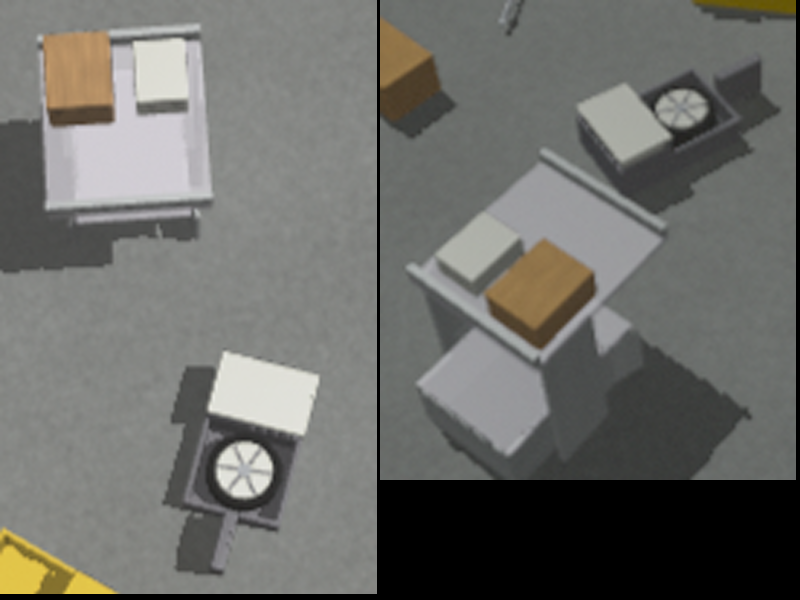

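The crop shows the lid corners clearly in both views (top-crop 224,352 / 319,376 / 303,433 / 208,405), the fin from (232,515) to (217,570), and the shelf's front strip from (45,207) to (212,200).

```bash
cat >> h.py <<'E'
A=lambda u,v:(u/2.9+215-.3,v/2.9+30-.3)
B=lambda u,v:((u-380)/3.2+155-.3,v/3.2+195-.3)
E
python3 - <<'E'
from h import *
t=r.snapshot("top");s=r.snapshot("scene")
P={}
# tray +x,-y-ish labels by top order: TL,TR,BR,BL
for n,a,b in(("lidTL",(224,352),(622,165)),("lidTR",(319,376),(578,115)),("lidBR",(303,431),(622,85)),("lidBL",(208,404),(672,128)),
 ("wheel",(245,469),(682,109)),("fin_out_top",(217,570),(759,57)),("strip+y",(45,207),(664,229)),("strip-y",(212,199),(544,155)),("back+y",(39,38),(538,358)),("back-y",(199,27),(410,267))):
    try:
        x,e=tri(t,A(*a),s,B(*b));print(n,x.round(4),round(e,4))
    except Exception as ex:print(n,ex)
for w in whites(s,(205,210,262,255),150):print(w[0],w[1].round(1).tolist(),w[2])
E
```

```text
lidTL [ 0.6241 -0.0404  0.051 ] 0.0002
lidTR [ 0.6049 -0.1195  0.0444] 0.002
lidBR [ 0.5565 -0.1063  0.0548] 0.0021
lidBL [ 0.5743 -0.0263  0.0686] 0.0018
wheel [ 0.5281 -0.0584  0.0323] 0.0007
fin_out_top [ 0.4411 -0.0352  0.0513] 0.001
strip+y [0.704  0.0964 0.1573] 0.0019
strip-y [ 0.7117 -0.0285  0.153 ] 0.0
back+y [0.8391 0.1053 0.1585] 0.0015
back-y [ 0.8483 -0.0184  0.1592] 0.0007
[230.56811146 232.63880289] [[216.5, 228.2], [229.2, 217.9], [244.5, 236.6], [231.9, 246.9]] 323.0
[208.67510549 251.60337553] [[205.0, 247.0], [217.0, 247.0], [217.0, 254.0], [205.0, 254.0]] 39.5
```

```bash
cat >> h.py <<'E'
from scipy.spatial.transform import Rotation as Ro
def go(pos,yaw,lean,n=1):
    """units for a move to TCP pos; yaw of tray x (deg), lean back (deg)"""
    st=r.get_state();R=Ro.from_quat(st["eef_rot"]);c,s_=np.cos(np.radians(yaw)),np.sin(np.radians(yaw))
    G=Ro.from_matrix(np.array([[-c,-s_,0],[-s_,c,0],[0,0,-1.]]).T*1.0) if 0 else Ro.from_matrix(np.column_stack([[-c,-s_,0],[-s_,c,0],[0,0,-1.]]))
    G=Ro.from_rotvec(-np.radians(lean)*np.array([-s_,c,0]))*G
    d=R.inv().apply(np.array(pos)-st["tool_pos"])/.15/n;w=(R.inv()*G).as_rotvec()/(np.pi/2)
    print("shift",d.round(3),"turn",w.round(3),"zdir",G.apply([0,0,1]).round(2),"clock",st["clock"],"F",st["contact_force"].round(1),"pos",st["tool_pos"].round(4))
E
python3 -c "
from h import *
go((.59,-.073,.238),-14.2,0,4)"
```

```text
shift [-0.934 -0.71   0.001] turn [-0.    -0.    -0.137] zdir [ 0.  0. -1.] clock 0.3 F [ 0.3  0.2 -0.3] pos [0.2795 0.5588 0.2385]
```

```bash
for i in 1 ; do python3 -m pendant '[0,-0.187,-0.142,0,0,0,0, 0,-0.374,-0.284,0,0,0,0, 0,-0.56,-0.426,0,0,0,0, 0,-0.747,-0.568,0,0,0,0, 0,-0.934,-0.71,0,0,0,0]'; done
python3 -m pendant '[0,-0.187,-0.142,0,0,0,0, 0,-0.374,-0.284,0,0,0,0, 0,-0.56,-0.426,0,0,0,0, 0,-0.747,-0.568,0,0,0,0, 0,-0.934,-0.71,0,0,0,0]'
python3 -c "
from h import *
go((.59,-.073,.238),-14.2,0,2)"
```

```text
clock: 0.8
tool_pos: [0.3578, 0.3998, 0.2388]
eef_rot: [0.23, 0.973, 0.0, 0.0]
contact_force: [-0.6, 1.1, 0.4]
opening: 0.57
finger_force: 0.0
clock: 1.3
tool_pos: [0.4355, 0.2419, 0.2389]
eef_rot: [0.23, 0.973, 0.0, 0.0]
contact_force: [0.1, 1.0, 0.3]
opening: 0.115
finger_force: 0.0
shift [-0.93  -0.708  0.003] turn [ 0.     0.    -0.137] zdir [ 0.  0. -1.] clock 1.3 F [0.1 1.  0.3] pos [0.4355 0.2419 0.2389]
```

```bash
python3 -m pendant '[0,-0.187,-0.142,0,0,0,0, 0,-0.374,-0.284,0,0,0,0, 0,-0.56,-0.426,0,0,0,0, 0,-0.747,-0.568,0,0,0,0, 0,-0.934,-0.71,0,0,0,0]'
python3 -m pendant '[0,-0.187,-0.142,0,0,0,-0.03, 0,-0.374,-0.284,0,0,0,-0.06, 0,-0.56,-0.426,0,0,0,-0.09, 0,-0.747,-0.568,0,0,0,-0.12, 0,-0.92,-0.7,0,0,0,-0.137, 0,-0.92,-0.7,0,0,0,-0.137]'
python3 - <<'E'
from h import *
go((.59,-.073,.09),-14.2,0)
s=r.snapshot("wrist");cv2.imwrite("pics/w1.png",s["img"][:,:,::-1]);np.save("w1.npy",s,allow_pickle=True)
print(s["mtx"],s["cam_to_world"].round(3))
E
```

```text
clock: 1.8
tool_pos: [0.5131, 0.0839, 0.2388]
eef_rot: [0.23, 0.973, 0.0, 0.0]
contact_force: [0.4, 0.1, -1.2]
opening: 0.003
finger_force: 0.0
clock: 2.4
tool_pos: [0.5903, -0.0769, 0.2382]
eef_rot: [0.128, 0.992, -0.002, 0.001]
contact_force: [-0.0, 0.2, -0.6]
opening: 0.007
finger_force: 0.0
shift [0.011 0.028 0.988] turn [-0.002  0.001 -0.006] zdir [ 0.  0. -1.] clock 2.4 F [-0.   0.2 -0.6] pos [ 0.5903 -0.0769  0.2382]
[[347.71747625   0.         281.82614942]
 [  0.         347.71747625 209.19633147]
 [  0.           0.           1.        ]] [[ 0.255 -0.923 -0.289  0.515]
 [ 0.967  0.243  0.078 -0.056]
 [-0.002 -0.299  0.954  0.384]
 [ 0.     0.     0.     1.   ]]
```

View pics/w1.png

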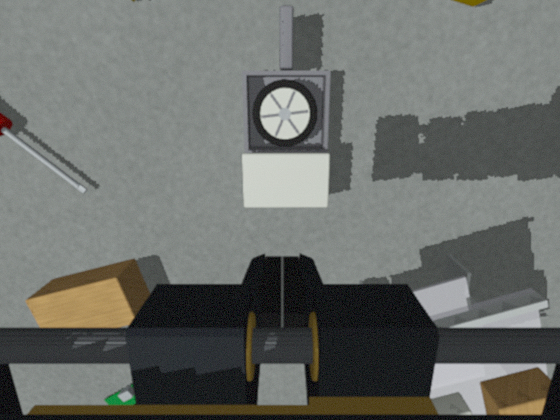

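The wrist view shows the lid at (242..329, 153..207), the wheel centred at (284,112) and the fin at columns 280-292, rows 6-67. I'll cross-check these against the top view.

```bash
python3 - <<'E'
from h import *
w=np.load("w1.npy",allow_pickle=True).item();t=r.snapshot("top")
l=whites(w,(200,140,360,215),180)[0];print(l[0],l[1].round(1).tolist())
c=[plane(w,p,.054)[:2] for p in l[1]];print(np.round(c,4).tolist(),np.mean(c,0))
print("lidcorners tri",[(tri(w,p,t,A(*a))[0].round(4).tolist()) for p,a in zip([(243,153),(329,153),(328,207),(244,207)],[(303,431),(208,404),(224,352),(319,376)])])
print("fin",[plane(w,p,.052).round(4) for p in((286.5,6),(286.5,67))],tri(w,(286.5,6),t,A(217,570)))
print("wheel",plane(w,(284.5,112),.03))
E
```

```text
[284.99235262 179.90435017] [[242.0, 154.0], [328.0, 154.0], [328.0, 206.0], [242.0, 206.0]]
[[0.5525, -0.1057], [0.5733, -0.027], [0.6236, -0.0381], [0.6018, -0.1206]] [ 0.58780255 -0.07284659]
lidcorners tri [[0.5493, -0.1017, 0.0806], [0.5679, -0.0279, 0.0892], [0.6152, -0.0397, 0.0811], [0.6045, -0.1199, 0.0488]]
fin [array([ 0.4426, -0.0336,  0.052 ]), array([ 0.489 , -0.0457,  0.052 ])] (array([ 0.44143159, -0.0341326 ,  0.04762319]), np.float64(0.001675719180347123))
wheel [ 0.5264418  -0.05715489  0.03      ]
```

```bash
python3 -m pendant '[0,0.02,0.02,0.2,0,0,0, 0,0.02,0.02,0.4,0,0,0, 0,0.02,0.02,0.6,0,0,0, 0,0.02,0.02,0.8,0,0,0, 0,0.02,0.02,0.95,0,0,0, 0,0.02,0.02,1,0,0,0, 0,0.02,0.02,1,0,0,0]'
python3 -m pendant '[0,0,0,0.07,0,0,0, 0,0,0,0.14,0,0,0, 0,0,0,0.19,0,0,0, 0,0,0,0.22,0,0,0, 0,0,0,0.25,0,0,0, 0,0,0,0.28,0,0,0, 0,0,0,0.29,0,0,0, 0,0,0,0.29,0,0,0]'
```

```text
clock: 3.2
tool_pos: [0.5861, -0.0652, 0.0882]
eef_rot: [0.123, 0.992, 0.0, -0.001]
contact_force: [0.1, 0.9, 0.4]
opening: 0.006
finger_force: 0.0
clock: 4.0
tool_pos: [0.587, -0.0668, 0.045]
eef_rot: [0.124, 0.992, 0.0, 0.0]
contact_force: [-0.0, -0.0, 0.3]
opening: 0.006
finger_force: 0.0
```

```bash
python3 -m pendant '[0,0,0,0.01,0,0,0, 0,0,0,0.015,0,0,0, 0,0,0,0.02,0,0,0, 0,0,0,0.025,0,0,0]'; python3 -m pendant '[0,0,0,0.007,0,0,0, 0,0,0,0.014,0,0,0, 0,0,0,0.02,0,0,0]'
```

```text
clock: 4.4
tool_pos: [0.5872, -0.0668, 0.0442]
eef_rot: [0.124, 0.992, -0.0, 0.001]
contact_force: [-6.7, 0.9, 29.2]
opening: 0.003
finger_force: 14.7
clock: 4.7
tool_pos: [0.5873, -0.0668, 0.044]
eef_rot: [0.124, 0.992, -0.001, 0.001]
contact_force: [-13.1, 2.0, 52.8]
opening: 0.001
finger_force: 26.7
```

Bottomed at 44 mm with a firm push. Next I'll work out the grasp moves and check the yellow trays for clearance.

```bash
python3 -m pendant '[0,0,0,-0.15,0,0,0, 0,0,0,-0.4,0,0,0, 0,0,0,-0.65,0,0,0, 0,0,0,-0.9,0,0,0, 0,0,0,-1,0,0,0, 0,0,0,-1,0,0,0]'
python3 - <<'E'
from h import *
t=r.snapshot("top");im=cv2.cvtColor(t["img"],cv2.COLOR_RGB2HSV)
m=cv2.inRange(im,(20,120,80),(35,255,255))
for c in cv2.findContours(m,0,2)[0]:
    if cv2.contourArea(c)>100:print([plane(t,p,.045)[:2].round(3).tolist() for p in cv2.approxPolyDP(c,3,True)[:,0].astype(float)])
w=r.snapshot("wrist");l=whites(w,(150,100,400,300),180)
for k in l[:1]:print(k[0],[plane(w,p,.044)[:2].round(4).tolist() for p in k[1]],plane(w,k[0],.044).round(4))
u=np.array([np.cos(np.radians(-14.7)),np.sin(np.radians(-14.7)),0])
O=np.array([.588,-.073,0])-.037*u;th=np.radians(38)
def tcp(g):return g+.019*(np.sin(th)*u-[0,0,np.cos(th)])
g=O-.098*u+[0,0,.036];print("grip tcp",tcp(g),"pre",tcp(g)-.08*(np.sin(th)*u-[0,0,np.cos(th)]))
go(tcp(g)-.08*(np.sin(th)*u-[0,0,np.cos(th)]),-14.7,38)
E
```

```text
clock: 5.3
tool_pos: [0.5887, -0.0668, 0.191]
eef_rot: [0.124, 0.992, 0.0, 0.003]
contact_force: [-0.1, -0.5, -0.2]
opening: 0.001
finger_force: 0.0
[[0.289, 0.18], [0.266, 0.219], [0.286, 0.248], [0.206, 0.353], [0.141, 0.3], [0.228, 0.192], [0.257, 0.211]]
[[0.348, -0.109], [0.323, -0.064], [0.291, -0.08], [0.268, -0.043], [0.257, -0.046], [0.28, -0.09], [0.255, -0.105]]
[[0.47, 0.208], [0.46, 0.21], [0.436, 0.166], [0.401, 0.177], [0.345, 0.069], [0.408, 0.032], [0.475, 0.141], [0.446, 0.159]]
[273.98168807 195.51798381] [[0.5528, -0.1058], [0.5729, -0.0273], [0.6238, -0.0384], [0.6026, -0.1211]] [ 0.587  -0.0729  0.044 ]
grip tcp [ 0.46873353 -0.04171103  0.0210278 ] pre [ 0.42109277 -0.02921271  0.08406866]
shift [ 1.131 -0.028  0.693] turn [ 0.002 -0.422  0.005] zdir [ 0.6  -0.16 -0.79] clock 5.4 F [ 0.2  0.3 -0.5] pos [ 0.5866 -0.0669  0.1879]
```

```bash
cat >> h.py <<'E'
def tcp(O,yaw,gx,gz,lean,back=0):
    a=np.radians(yaw);u=np.array([np.cos(a),np.sin(a),0]);th=np.radians(lean)
    return np.array([*O[:2],0])+gx*u+[0,0,gz]+(.019-back)*(np.sin(th)*u-[0,0,np.cos(th)])
E
python3 -m pendant '[0.5,0.15,0,0,0,-0.07,0, 0.5,0.3,0,0,0,-0.15,0, 0.5,0.45,0,0,0,-0.23,0, 0.5,0.6,0,0,0,-0.31,0, 0.5,0.75,0,0,0,-0.367,0, 0.5,0.9,0,0,0,-0.367,0, 0.5,0.9,0,0,0,-0.367,0]' 30
python3 - <<'E'
from h import *
O=(.5517,-.0635)
print(tcp(O,-14.7,-.101,.041,33));go(tcp(O,-14.7,-.101,.041,33,.07),-14.7,33);go(tcp(O,-14.7,-.101,.041,33),-14.7,33)
E
```

```text
clock: 6.1
tool_pos: [0.4835, -0.0729, 0.1786]
eef_rot: [0.132, 0.977, -0.083, 0.143]
contact_force: [0.3, -0.2, -0.4]
opening: 0.5
finger_force: 0.0
[ 0.46401538 -0.04049637  0.02506526]
shift [0.604 0.239 0.444] turn [-0.081 -0.171  0.016] zdir [ 0.53 -0.14 -0.84] clock 6.1 F [ 0.3 -0.2 -0.4] pos [ 0.4835 -0.0729  0.1786]
shift [0.48  0.296 0.89 ] turn [-0.081 -0.171  0.016] zdir [ 0.53 -0.14 -0.84] clock 6.1 F [ 0.3 -0.2 -0.4] pos [ 0.4835 -0.0729  0.1786]
```

```bash
python3 -m pendant '[0.5,0,0,0,0,0,0, 0.5,0,0,0,0,0,0]'; python3 - <<'E'
from h import *
st=r.get_state();print(st["q"].round(3),st["qd"].round(3))
O=(.5517,-.0635)
go(tcp(O,-14.7,-.101,.041,33,.07),-14.7,33)
E
```

```text
clock: 6.3
tool_pos: [0.4851, -0.0727, 0.1794]
eef_rot: [0.132, 0.977, -0.083, 0.143]
contact_force: [-0.0, -0.0, 0.7]
opening: 0.5
finger_force: 0.0
[ 0.08   0.58  -0.269  2.289  1.462  0.383 -0.233] [ 0.003 -0.005  0.008 -0.035 -0.003  0.004 -0.007]
shift [0.615 0.236 0.447] turn [-0.08  -0.171  0.016] zdir [ 0.53 -0.14 -0.84] clock 6.3 F [-0.  -0.   0.7] pos [ 0.4851 -0.0727  0.1794]
```

```bash
python3 -m pendant '[0.5,0.1,0.05,0.05,-0.02,-0.04,0, 0.5,0.2,0.1,0.1,-0.04,-0.08,0.01, 0.5,0.3,0.15,0.2,-0.06,-0.12,0.01, 0.5,0.4,0.2,0.3,-0.08,-0.171,0.016, 0.5,0.5,0.236,0.35,-0.08,-0.171,0.016, 0.5,0.6,0.236,0.4,-0.08,-0.171,0.016, 0.5,0.615,0.236,0.4,-0.08,-0.171,0.016, 0.5,0.615,0.236,0.4,-0.08,-0.171,0.016, 0.5,0.615,0.236,0.4,-0.08,-0.171,0.016]'; python3 - <<'E'
from h import *
st=r.get_state();print(st["q"].round(3),st["qd"].round(3))
O=(.5517,-.0635)
go(tcp(O,-14.7,-.101,.041,33,.07),-14.7,33)
go(tcp(O,-14.7,-.101,.041,33),-14.7,33)
E
```

```text
clock: 7.2
tool_pos: [0.4823, -0.0284, 0.0911]
eef_rot: [0.127, 0.957, -0.044, 0.259]
contact_force: [-0.4, 0.9, -0.1]
opening: 0.501
finger_force: 0.0
[ 0.479  1.315 -1.469  2.558  1.879  1.688 -0.779] [-0.042 -0.079 -0.03  -0.012  0.052 -0.075  0.004]
shift [ 0.328 -0.112 -0.133] turn [-0.014 -0.029 -0.   ] zdir [ 0.53 -0.14 -0.84] clock 7.2 F [-0.4  0.9 -0.1] pos [ 0.4823 -0.0284  0.0911]
shift [ 0.306 -0.102  0.333] turn [-0.014 -0.029 -0.   ] zdir [ 0.53 -0.14 -0.84] clock 7.2 F [-0.4  0.9 -0.1] pos [ 0.4823 -0.0284  0.0911]
```

The leaned pose this close to the base runs into joint limits j3 and j4. New plan: back out, grip the fin with the tool upright, bring the tray part way into the bay, then regrasp it leaned further out.

```bash
python3 - <<'E'
from h import *
go((.55,-.05,.2),-14.7,0)
E
```

```text
shift [-0.776 -0.033 -0.386] turn [-0.014  0.338 -0.004] zdir [ 0.  0. -1.] clock 7.2 F [-0.4  0.9 -0.1] pos [ 0.4823 -0.0284  0.0911]
```

```bash
python3 -m pendant '[0.5,-0.1,0,-0.1,0,0.02,0, 0.5,-0.2,0,-0.2,0,0.05,0, 0.5,-0.35,0,-0.3,0,0.09,0, 0.5,-0.5,-0.02,-0.38,0,0.14,0, 0.5,-0.65,-0.03,-0.386,-0.01,0.2,0, 0.5,-0.776,-0.033,-0.386,-0.01,0.26,0, 0.5,-0.776,-0.033,-0.386,-0.01,0.33,0, 0.5,-0.776,-0.033,-0.386,-0.01,0.338,0, 0.5,-0.776,-0.033,-0.386,-0.01,0.338,0, 0.5,-0.776,-0.033,-0.386,-0.01,0.338,0]'; python3 - <<'E'
from h import *
st=r.get_state();print(st["q"].round(3),st["qd"].round(3))
O=(.5517,-.0635)
go(tcp(O,-14.7,-.098,.036,0,.09),-14.7,0)
E
```

```text
clock: 8.2
tool_pos: [0.5505, -0.0464, 0.2056]
eef_rot: [0.128, 0.992, 0.0, 0.006]
contact_force: [-0.3, 0.2, 0.6]
opening: 0.501
finger_force: 0.0
[ 0.68   1.019 -1.41   1.805  1.065  1.308  0.299] [ 0.005  0.003 -0.007  0.01   0.001  0.007  0.003]
shift [ 0.624 -0.11   0.65 ] turn [ 0.001  0.007 -0.001] zdir [ 0.  0. -1.] clock 8.2 F [-0.3  0.2  0.6] pos [ 0.5505 -0.0464  0.2056]
```

```bash
python3 -m pendant '[0.5,0.15,-0.03,0.1,0,0,0, 0.5,0.3,-0.06,0.25,0,0,0, 0.5,0.45,-0.09,0.4,0,0,0, 0.5,0.6,-0.11,0.55,0,0.005,0, 0.5,0.624,-0.11,0.65,0,0.007,0, 0.5,0.624,-0.11,0.65,0,0.007,0, 0.5,0.624,-0.11,0.65,0,0.007,0]'; python3 - <<'E'
from h import *
st=r.get_state();print(st["q"].round(3))
O=(.5517,-.0635)
go(tcp(O,-14.7,-.098,.036,0),-14.7,0)
E
```

```text
clock: 8.9
tool_pos: [0.4577, -0.0387, 0.1076]
eef_rot: [0.129, 0.992, 0.002, 0.0]
contact_force: [-0.1, -0.0, 0.4]
opening: 0.503
finger_force: 0.0
[ 0.681  1.098 -1.329  2.139  1.269  1.129 -0.02 ]
shift [ 0.005 -0.003  0.604] turn [ 0.002  0.    -0.002] zdir [ 0.  0. -1.] clock 8.9 F [-0.1 -0.   0.4] pos [ 0.4577 -0.0387  0.1076]
```

```bash
python3 -m pendant '[0.5,0,0,0.15,0,0,0, 0.5,0,0,0.3,0,0,0, 0.5,0,0,0.45,0,0,0, 0.5,0,0,0.55,0,0,0, 0.5,0,0,0.6,0,0,0, 0.5,0,0,0.6,0,0,0]'; python3 -m pendant '[0,0,0,0,0,0,0, 0,0,0,0,0,0,0, 0,0,0,0,0,0,0, 0,0,0,0,0,0,0, 0,0,0,0,0,0,0, 0,0,0,0,0,0,0]' 40; python3 - <<'E'
from h import *
st=r.get_state();print(st["q"].round(3),st["tool_pos"],Ro.from_quat(st["eef_rot"]).as_matrix().round(3))
t=r.snapshot("top");s=r.snapshot("scene")
# refine rack: recompute from saved images, bay geometry visible in top
w=np.load("w1.npy",allow_pickle=True).item()
C=cv2.resize(t["img"][35:125,215:305],None,fx=6,fy=6,interpolation=cv2.INTER_CUBIC)
cv2.imwrite("pics/c2.png",C[:,:,::-1])
E
```

```text
clock: 9.5
tool_pos: [0.4583, -0.0388, 0.0172]
eef_rot: [0.13, 0.991, 0.001, 0.0]
contact_force: [0.1, -0.5, -0.2]
opening: 0.504
finger_force: 0.0
clock: 10.1
tool_pos: [0.4582, -0.0391, 0.0175]
eef_rot: [0.13, 0.992, 0.001, 0.0]
contact_force: [-0.0, -1.5, 3.7]
opening: 0.134
finger_force: 40.0
[ 0.636  1.254 -1.213  2.163  1.489  1.102 -0.14 ] [ 0.458206   -0.03905831  0.01749881] [[-0.966  0.258  0.001]
 [ 0.258  0.966  0.002]
 [-0.     0.002 -1.   ]]
```

View pics/c2.png

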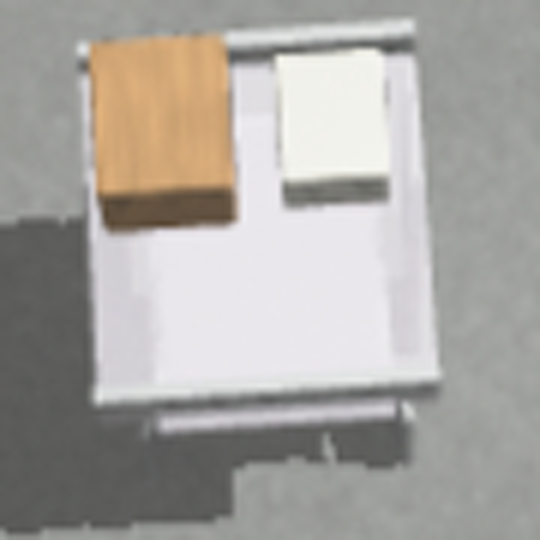

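The crop shows the shelf's front strip from (95,400) to (438,383), and below it the bay roof's front edge from (155,430) to (400,412).

```bash
python3 - <<'E'
from h import *
t=r.snapshot("top");C=lambda u,v:(u/6+215-.4,v/6+35-.4)
for z,l in((.053,[(155,418),(400,401)]),(.049,[(155,433),(400,414)]),(.157,[(95,385),(438,370)]),(.157,[(80,45),(413,22)]),(.145,[(95,402),(438,385)])):
    a,b=[plane(t,C(*p),z) for p in l];m=(a+b)/2;d=a-b;print(z,m.round(4),"w",np.linalg.norm(d).round(4),"yaw",np.degrees(np.arctan2(-d[0],d[1])).round(2))
E
```

```text
0.053 [0.7463 0.0364 0.053 ] w 0.101 yaw 4.2
0.049 [0.742  0.0365 0.049 ] w 0.1014 yaw 4.69
0.157 [0.7117 0.0344 0.157 ] w 0.125 yaw 2.65
0.157 [0.8468 0.0435 0.157 ] w 0.1242 yaw 4.14
0.145 [0.7111 0.0351 0.145 ] w 0.1268 yaw 3.0
```

```bash
python3 - <<'E'
from h import *
K=np.array([.742,.0365]);u=np.array([np.cos(np.radians(3.8)),np.sin(np.radians(3.8))])
p=tcp(K-.085*u,3.8,-.097,.0365,0);go(p,3.8,0)
E
```

```text
shift [-0.549  0.585  0.001] turn [ 0.001  0.001 -0.208] zdir [ 0.  0. -1.] clock 10.25 F [-0.4 -0.9  5.4] pos [ 0.4582 -0.039   0.0175]
```

```bash
python3 -m pendant '[0,-0.03,0.06,0,0,0,-0.025, 0,-0.07,0.14,0,0,0,-0.05, 0,-0.12,0.22,0,0,0,-0.08, 0,-0.17,0.3,0,0,0,-0.11, 0,-0.22,0.38,0,0,0,-0.14, 0,-0.28,0.46,0,0,0,-0.17, 0,-0.34,0.53,0,0,0,-0.19, 0,-0.41,0.57,0,0,0,-0.208, 0,-0.47,0.585,0,0,0,-0.208, 0,-0.52,0.585,0,0,0,-0.208, 0,-0.549,0.585,0,0,0,-0.208, 0,-0.549,0.585,0,0,0,-0.208]'
python3 - <<'E'
from h import *
st=r.get_state();print(st["q"].round(3))
K=np.array([.742,.0365]);u=np.array([np.cos(np.radians(3.8)),np.sin(np.radians(3.8))])
go(tcp(K-.085*u,3.8,-.097,.0365,0),3.8,0)
s=r.snapshot("scene");t=r.snapshot("top")
l=whites(t,(230,100,345,200),185);print(l[0][0],[plane(t,p,.044)[:2].round(4).tolist() for p in l[0][1]],plane(t,l[0][0],.044))
a=cv2.resize(t["img"][50:250,200:340],None,fx=3,fy=3);b=cv2.resize(s["img"][180:330,165:290],None,fx=3,fy=3)
C=np.zeros((600,795,3),np.uint8);C[:a.shape[0],:a.shape[1]]=a;C[:b.shape[0],420:]=b;cv2.imwrite("pics/c3.png",C[:,:,::-1])
E
```

```text
clock: 11.45
tool_pos: [0.5595, 0.0254, 0.0175]
eef_rot: [-0.033, 0.999, 0.002, -0.0]
contact_force: [-2.9, 0.8, 4.6]
opening: 0.129
finger_force: 40.0
[ 0.485  1.289 -1.224  1.864  1.381  1.164  0.347]
shift [-0.006 -0.007  0.   ] turn [ 0.002 -0.     0.   ] zdir [ 0.  0. -1.] clock 11.45 F [-2.9  0.8  4.6] pos [0.5595 0.0254 0.0175]Traceback (most recent call last):
  File "<stdin>", line 6, in <module>
IndexError: list index out of range
```

```bash
python3 - <<'E'
from h import *
s=r.snapshot("scene");t=r.snapshot("wrist")
a=cv2.resize(t["img"],None,fx=.7,fy=.7);b=cv2.resize(s["img"][170:340,155:290],None,fx=3,fy=3)
C=np.zeros((600,800,3),np.uint8);C[:a.shape[0],:a.shape[1]]=a;C[:b.shape[0],395:800]=b;cv2.imwrite("pics/c3.png",C[:,:,::-1])
E
```

```text
(no output)
```

View pics/c3.png

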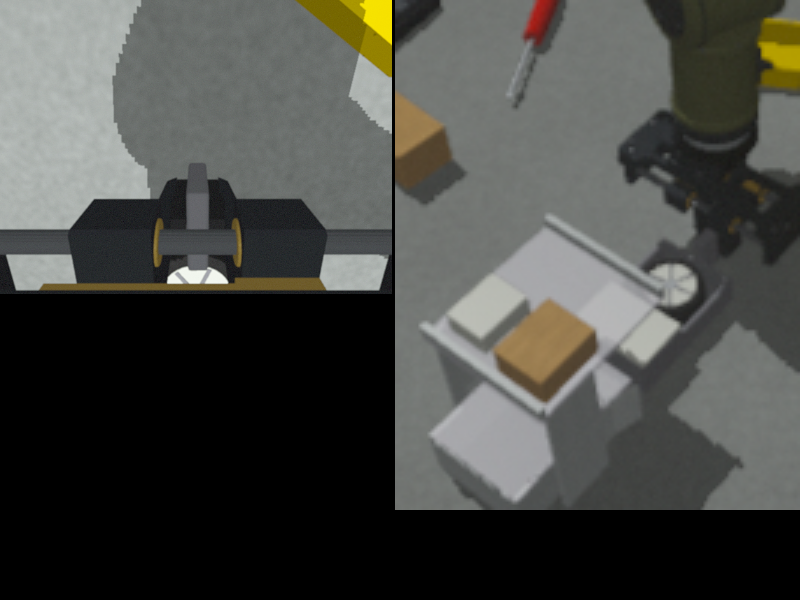

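The scene crop shows the tray square in front of the bay (lid at 650,335, wheel flat at 670,283), pinched at the fin. Now I'll slide it part way in.

```bash
python3 -m pendant '[0,-0.04,0,0,0,0,0, 0,-0.08,0,0,0,0,0, 0,-0.12,0,0,0,0,0, 0,-0.16,0,0,0,0,0, 0,-0.2,0,0,0,0,0, 0,-0.24,0,0,0,0,0, 0,-0.24,0,0,0,0,0]'; python3 -m pendant '[0,-0.04,0,0,0,0,0, 0,-0.08,0,0,0,0,0, 0,-0.12,0,0,0,0,0, 0,-0.16,0,0,0,0,0, 0,-0.2,0,0,0,0,0, 0,-0.23,0,0,0,0,0, 0,-0.23,0,0,0,0,0]'
```

```text
clock: 12.35
tool_pos: [0.5956, 0.0269, 0.0175]
eef_rot: [-0.033, 0.999, 0.001, -0.0]
contact_force: [-4.0, 0.3, 5.7]
opening: 0.131
finger_force: 40.0
clock: 13.05
tool_pos: [0.6299, 0.0291, 0.0176]
eef_rot: [-0.033, 0.999, 0.001, -0.001]
contact_force: [-3.9, -0.5, 5.1]
opening: 0.131
finger_force: 40.0
```

```bash
python3 -m pendant '[0.45,0,0,0,0,0,0, 0.45,0,0,0,0,0,0, 0.45,0,0,0,0,0,0, 0.45,0.05,0,-0.15,0,0,0, 0.45,0.1,0,-0.3,0,0,0, 0.45,0.15,0,-0.45,0,0,0, 0.45,0.2,0,-0.6,0,0,0, 0.45,0.2,0,-0.6,0,0,0]'; python3 - <<'E'
from h import *
st=r.get_state();print(st["q"].round(3))
K=np.array([.742,.0365]);u=np.array([np.cos(np.radians(3.8)),np.sin(np.radians(3.8))])
for b in(.06,0):go(tcp(K-.015*u,3.8,-.098,.037,36,b),3.8,36)
E
```

```text
clock: 13.85
tool_pos: [0.6014, 0.0277, 0.1101]
eef_rot: [-0.033, 0.999, 0.002, 0.002]
contact_force: [-0.2, 0.8, -0.1]
opening: 0.452
finger_force: 0.0
[ 0.486  1.18  -1.307  1.718  1.208  1.267  0.512]
shift [-0.024 -0.004  0.267] turn [ 0.002 -0.397 -0.001] zdir [ 0.59  0.04 -0.81] clock 13.85 F [-0.2  0.8 -0.1] pos [0.6014 0.0277 0.1101]
shift [-0.257 -0.005  0.591] turn [ 0.002 -0.397 -0.001] zdir [ 0.59  0.04 -0.81] clock 13.85 F [-0.2  0.8 -0.1] pos [0.6014 0.0277 0.1101]
```

```bash
python3 -m pendant '[0.45,0,0,0,0,-0.05,0, 0.45,0,0,0,0,-0.11,0, 0.45,0,0,0,0,-0.17,0, 0.45,0,0,0,0,-0.23,0, 0.45,0,0,0,0,-0.29,0, 0.45,0,0,0,0,-0.35,0, 0.45,0,0,0,0,-0.397,0, 0.45,0,0,0,0,-0.397,0, 0.45,0,0,0,0,-0.397,0]'; python3 - <<'E'
from h import *
st=r.get_state();print(st["q"].round(3))
K=np.array([.742,.0365]);u=np.array([np.cos(np.radians(3.8)),np.sin(np.radians(3.8))])
for b in(.06,0):go(tcp(K-.015*u,3.8,-.098,.037,36,b),3.8,36)
E
```

```text
clock: 14.75
tool_pos: [0.6006, 0.027, 0.1064]
eef_rot: [-0.031, 0.952, 0.011, 0.306]
contact_force: [0.5, 0.4, 0.6]
opening: 0.452
finger_force: 0.0
[ 0.527  1.204 -1.268  2.3    2.143  1.229 -0.328]
shift [ 0.115 -0.     0.214] turn [ 0.001 -0.004 -0.001] zdir [ 0.59  0.04 -0.81] clock 14.75 F [0.5 0.4 0.6] pos [0.6006 0.027  0.1064]
shift [ 0.113 -0.001  0.614] turn [ 0.001 -0.004 -0.001] zdir [ 0.59  0.04 -0.81] clock 14.75 F [0.5 0.4 0.6] pos [0.6006 0.027  0.1064]
```

```bash
python3 -m pendant '[0.45,0.06,0,0.12,0,0,0, 0.45,0.11,0,0.25,0,0,0, 0.45,0.113,0,0.38,0,0,0, 0.45,0.113,0,0.5,0,0,0, 0.45,0.113,0,0.58,0,0,0, 0.45,0.113,0,0.614,0,0,0, 0.45,0.113,0,0.614,0,0,0]'; python3 -m pendant '[0,0,0,0,0,0,0, 0,0,0,0,0,0,0, 0,0,0,0,0,0,0, 0,0,0,0,0,0,0, 0,0,0,0,0,0,0]' 40;  python3 - <<'E'
from h import *
st=r.get_state();print(st["q"].round(3))
K=np.array([.742,.0365]);u=np.array([np.cos(np.radians(3.8)),np.sin(np.radians(3.8))])
for o in(.03,.068):go(tcp(K+o*u,3.8,-.098,.037,36),3.8,36)
s=r.snapshot("scene");b=cv2.resize(s["img"][150:340,150:330],None,fx=3,fy=3);cv2.imwrite("pics/c4.png",b[:,:,::-1])
E
```

```text
clock: 15.45
tool_pos: [0.6411, 0.0296, 0.0226]
eef_rot: [-0.03, 0.951, 0.011, 0.307]
contact_force: [0.2, -0.0, 0.6]
opening: 0.449
finger_force: 0.0
clock: 15.95
tool_pos: [0.6405, 0.0299, 0.0231]
eef_rot: [-0.031, 0.951, 0.011, 0.307]
contact_force: [-0.1, -0.8, 2.3]
opening: 0.135
finger_force: 40.0
[ 0.504  1.372 -1.173  2.178  2.302  1.224 -0.276]
shift [-0.237 -0.001  0.183] turn [ 0.001 -0.002 -0.001] zdir [ 0.59  0.04 -0.81] clock 15.95 F [-0.1 -0.8  2.3] pos [0.6405 0.0299 0.0231]
shift [-0.442 -0.001  0.331] turn [ 0.001 -0.002 -0.001] zdir [ 0.59  0.04 -0.81] clock 15.95 F [-0.1 -0.8  2.3] pos [0.6405 0.0299 0.0231]
```

View pics/c4.png

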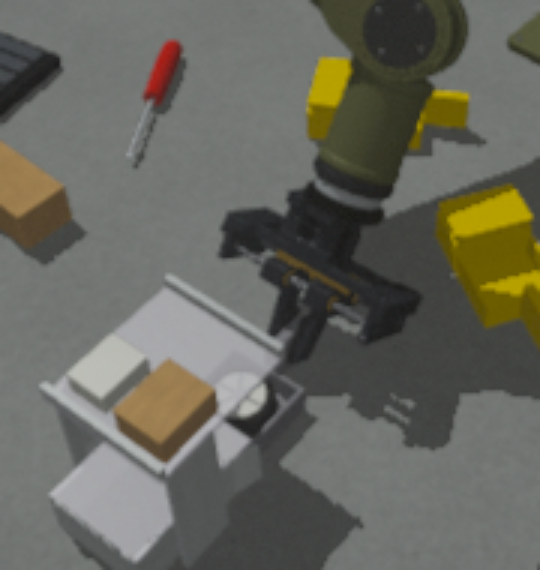

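The picture shows the leaned gripper on the fin, with the tray and flat wheel (245,395) under the shelf and clearance ahead of the tool. Pushing on.

```bash
python3 -m pendant '[0,-0.03,0,0.022,0,0,0, 0,-0.06,0,0.044,0,0,0, 0,-0.09,0,0.065,0,0,0, 0,-0.12,0,0.087,0,0,0, 0,-0.15,0,0.109,0,0,0, 0,-0.18,0,0.131,0,0,0, 0,-0.21,0,0.153,0,0,0, 0,-0.24,0,0.174,0,0,0, 0,-0.24,0,0.174,0,0,0]'; python3 -m pendant '[0,-0.03,0,0.022,0,0,0, 0,-0.06,0,0.044,0,0,0, 0,-0.09,0,0.065,0,0,0, 0,-0.12,0,0.087,0,0,0, 0,-0.15,0,0.109,0,0,0, 0,-0.165,0,0.12,0,0,0, 0,-0.165,0,0.12,0,0,0]'
python3 -c "
from h import *
K=np.array([.742,.0365]);u=np.array([np.cos(np.radians(3.8)),np.sin(np.radians(3.8))])
go(tcp(K+.068*u,3.8,-.098,.037,36),3.8,36)"
```

```text
clock: 16.9
tool_pos: [0.6852, 0.0335, 0.0232]
eef_rot: [-0.031, 0.951, 0.012, 0.307]
contact_force: [-0.8, 0.5, 2.2]
opening: 0.129
finger_force: 40.0
clock: 17.6
tool_pos: [0.7154, 0.0356, 0.0231]
eef_rot: [-0.031, 0.951, 0.012, 0.307]
contact_force: [-2.4, 0.4, 5.9]
opening: 0.136
finger_force: 40.0
shift [-0.036 -0.006  0.039] turn [ 0.002 -0.002 -0.001] zdir [ 0.59  0.04 -0.81] clock 17.6 F [-2.4  0.4  5.9] pos [0.7154 0.0356 0.0231]
```

Advance in ~2 mm steps until the back stop is felt.

```bash
for k in 1; do python3 -m pendant '[0,-0.011,0,0.008,0,0,0, 0,-0.022,0,0.016,0,0,0, 0,-0.032,0,0.024,0,0,0, 0,-0.032,0,0.024,0,0,0]'; done; python3 -m pendant '[0,-0.011,0,0.008,0,0,0, 0,-0.022,0,0.016,0,0,0, 0,-0.022,0,0.016,0,0,0]'
```

```text
clock: 18.0
tool_pos: [0.719, 0.036, 0.023]
eef_rot: [-0.032, 0.951, 0.012, 0.306]
contact_force: [-14.4, -2.5, 12.6]
opening: 0.132
finger_force: 40.0
clock: 18.3
tool_pos: [0.7202, 0.0362, 0.0219]
eef_rot: [-0.033, 0.952, 0.012, 0.303]
contact_force: [-24.3, -5.4, 18.0]
opening: 0.127
finger_force: 40.0
```

```bash
python3 -m pendant '[0,-0.011,0,0.008,0,0,0, 0,-0.022,0,0.016,0,0,0, 0,-0.022,0,0.016,0,0,0, 0,-0.022,0,0.016,0,0,0]'
python3 -m pendant '[0.4,0.011,0,-0.008,0,0,0, 0.4,0.022,0,-0.016,0,0,0, 0.4,0.03,0,-0.022,0,0,0, 0.4,0.03,0,-0.022,0,0,0]'
python3 - <<'E'
from h import *
w=r.snapshot("wrist");s=r.snapshot("scene")
a=cv2.resize(w["img"],None,fx=.7,fy=.7);b=cv2.resize(s["img"][170:340,155:290],None,fx=3,fy=3)
C=np.zeros((600,800,3),np.uint8);C[:a.shape[0],:a.shape[1]]=a;C[:b.shape[0],395:800]=b;cv2.imwrite("pics/c5.png",C[:,:,::-1])
E
```

```text
clock: 18.7
tool_pos: [0.7212, 0.0363, 0.0214]
eef_rot: [-0.034, 0.953, 0.012, 0.301]
contact_force: [-36.7, -8.8, 28.1]
opening: 0.132
finger_force: 40.0
clock: 19.1
tool_pos: [0.7241, 0.0351, 0.0219]
eef_rot: [-0.031, 0.951, 0.011, 0.307]
contact_force: [-0.5, 0.7, -0.9]
opening: 0.4
finger_force: 0.0
```

View pics/c5.png

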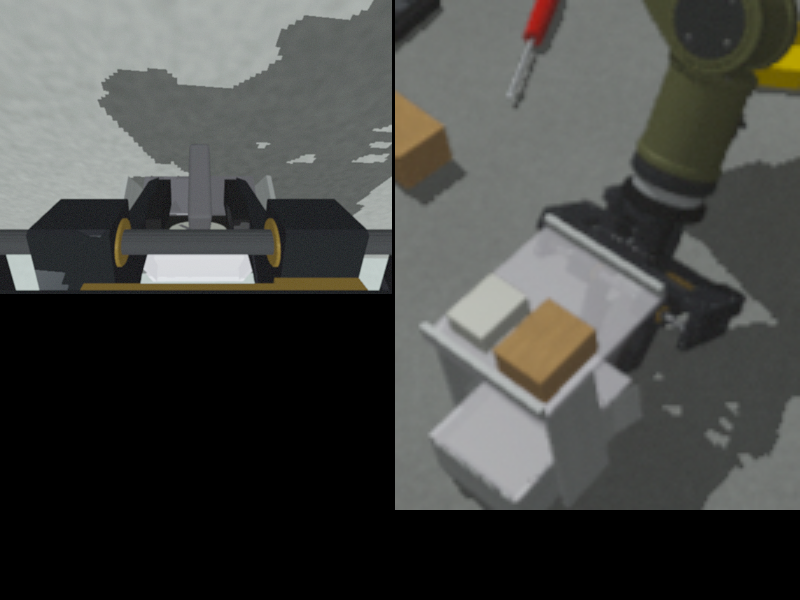

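The wrist view shows the fin central between the open fingers and the tray inside the bay. I'll retreat along the tool axis and measure the fin end.

```bash
python3 -m pendant '[0.4,0,0,-0.1,0,0,0, 0.4,0,0,-0.25,0,0,0, 0.4,0,0,-0.4,0,0,0, 0.4,0,0,-0.55,0,0,0, 0.4,0,0,-0.7,0,0,0, 0,0,0,-0.8,0,0,0, 0,0,0,-0.8,0,0,0]'
python3 - <<'E'
from h import *
w=r.snapshot("wrist");s=r.snapshot("scene");t=r.snapshot("top");np.save("w2.npy",w,allow_pickle=True)
K=np.array([.742,.0365,0]);a=np.radians(3.8);u=np.array([np.cos(a),np.sin(a),0])
e=K+(.068-.115)*u+[0,0,.052];print("expected fin end px",proj(w,e),"3mm out",proj(w,e-.003*u),r.get_state()["tool_pos"])
x,y=proj(w,e).astype(int);x0,y0=max(0,x-100),max(0,y-60)
cv2.imwrite("pics/c6.png",cv2.resize(w["img"][y0:y0+120,x0:x0+160],None,fx=5,fy=5,interpolation=cv2.INTER_CUBIC)[:,:,::-1]);print(x0,y0)
E
```

```text
clock: 19.9
tool_pos: [0.6537, 0.031, 0.1219]
eef_rot: [-0.032, 0.951, 0.011, 0.308]
contact_force: [0.2, -0.2, -0.3]
opening: 0.244
finger_force: 0.0
expected fin end px [280.30618755 208.01678449] 3mm out [280.29136104 205.34947462] [0.65430495 0.03007617 0.11915602]
180 148
```

View pics/c6.png

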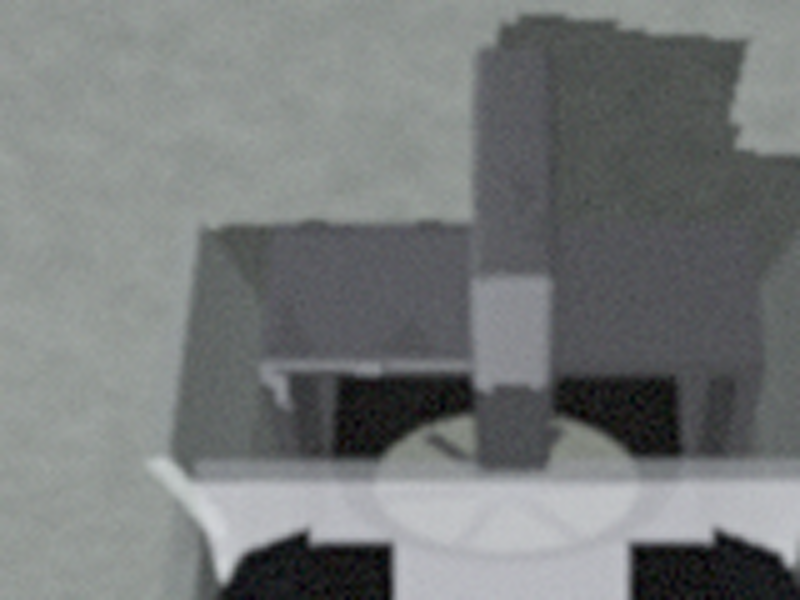

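The wrist crop shows the fin's outer top edge at crop (511,275), the tray's rear wall top at about row 365 and the roof edge at about row 478. Computing the tray position relative to the roof edge.

```bash
python3 - <<'E'
from h import *
w=np.load("w2.npy",allow_pickle=True).item();c=lambda u,v:(u/5+180-.4,v/5+148-.4)
K=np.array([.742,.0365,0]);a=np.radians(3.8);u=np.array([np.cos(a),np.sin(a),0])
for n,p,z in(("fin end top",(511,275),.052),("rear wall out",(370,362),.030),("roof low",(500,460),.049),("roof low2",(500,460),.053),("roof hi",(500,478),.053),("fin bottom",(511,45),.006),("mouth L",(205,228),0)):
    P=plane(w,c(*p),z);print(n,P.round(4),"rack x",((P-K)@u).round(4))
E
```

```text
fin end top [0.689 0.034 0.052] rack x -0.053
rear wall out [0.7421 0.0143 0.03  ] rack x -0.0014
roof low [0.7407 0.0357 0.049 ] rack x -0.0013
roof low2 [0.7343 0.0353 0.053 ] rack x -0.0078
roof hi [0.7396 0.0356 0.053 ] rack x -0.0025
fin bottom [0.6916 0.0343 0.006 ] rack x -0.0504
mouth L [ 0.7456 -0.0161  0.    ] rack x 0.0001
```

By this view the tray may be 2–4 mm short, so I'll seat it with closed fingertips against the fin's end.

```bash
python3 - <<'E'
from h import *
K=np.array([.742,.0365,0]);a=np.radians(3.8);u=np.array([np.cos(a),np.sin(a),0])
go(K-.09*u+[0,0,.028],3.8,36)
E
```

```text
shift [0.366 0.003 0.485] turn [ 0.    -0.003 -0.001] zdir [ 0.59  0.04 -0.81] clock 20.05 F [ 0.  -1.2  0.1] pos [0.6543 0.0301 0.1192]
```

```bash
python3 -m pendant '[0,0.1,0,0.1,0,0,0, 0,0.2,0,0.2,0,0,0, 0,0.3,0,0.3,0,0,0, 0,0.366,0.003,0.4,0,0,0, 0,0.366,0.003,0.485,0,0,0, 0,0.366,0.003,0.485,0,0,0]'
python3 -m pendant '[0,-0.02,0,0.0145,0,0,0, 0,-0.04,0,0.029,0,0,0, 0,-0.06,0,0.044,0,0,0, 0,-0.08,0,0.058,0,0,0, 0,-0.1,0,0.0727,0,0,0, 0,-0.1,0,0.0727,0,0,0]'
```

```text
clock: 20.65
tool_pos: [0.6525, 0.0306, 0.0265]
eef_rot: [-0.03, 0.952, 0.011, 0.306]
contact_force: [0.3, 0.6, 0.0]
opening: 0.005
finger_force: 0.0
clock: 21.25
tool_pos: [0.6712, 0.0321, 0.0289]
eef_rot: [-0.031, 0.951, 0.011, 0.307]
contact_force: [-0.3, 0.8, 0.1]
opening: 0.008
finger_force: 0.0
```

```bash
python3 -m pendant '[0,-0.01,0,0.007,0,0,0, 0,-0.02,0,0.0145,0,0,0, 0,-0.03,0,0.022,0,0,0, 0,-0.04,0,0.029,0,0,0, 0,-0.04,0,0.029,0,0,0]'
python3 -m pendant '[0,-0.01,0,0.007,0,0,0, 0,-0.02,0,0.0145,0,0,0, 0,-0.03,0,0.022,0,0,0, 0,-0.03,0,0.022,0,0,0]'
```

```text
clock: 21.75
tool_pos: [0.6781, 0.0327, 0.0285]
eef_rot: [-0.031, 0.951, 0.011, 0.307]
contact_force: [0.2, 0.1, -0.2]
opening: 0.005
finger_force: 0.0
clock: 22.15
tool_pos: [0.6836, 0.0331, 0.0284]
eef_rot: [-0.031, 0.951, 0.011, 0.307]
contact_force: [-0.5, 0.4, -0.3]
opening: 0.003
finger_force: 0.0
```

```bash
python3 -m pendant '[0,-0.007,0,0.005,0,0,0, 0,-0.014,0,0.01,0,0,0, 0,-0.02,0,0.0145,0,0,0, 0,-0.02,0,0.0145,0,0,0]'
python3 -m pendant '[0,-0.007,0,0.005,0,0,0, 0,-0.014,0,0.01,0,0,0, 0,-0.02,0,0.0145,0,0,0, 0,-0.02,0,0.0145,0,0,0]'
```

```text
clock: 22.55
tool_pos: [0.6847, 0.0337, 0.0277]
eef_rot: [-0.032, 0.952, 0.012, 0.305]
contact_force: [-9.0, -2.0, 5.9]
opening: 0.005
finger_force: 4.3
clock: 22.95
tool_pos: [0.6856, 0.0343, 0.0261]
eef_rot: [-0.033, 0.953, 0.012, 0.302]
contact_force: [-15.1, -2.1, 5.4]
opening: 0.001
finger_force: 7.4
```

```bash
python3 -m pendant '[0,-0.011,0.02,0.008,0,0,0, 0,-0.022,-0.02,0.016,0,0,0, 0,-0.03,0.02,0.02,0,0,0, 0,-0.03,-0.02,0.02,0,0,0, 0,-0.03,0,0.02,0,0,0]'
python3 -m pendant '[0,0.04,0,-0.02,0,0,0, 0,0.1,0,-0.06,0,0,0, 0,0.1,0,-0.15,0,0,0, 0,0,0,-0.3,0,0,0, 0,-0.1,0,-0.45,0,0,0, 0.4,-0.2,0,-0.55,0,0,0, 0.4,-0.2,0,-0.55,0,0,0]'
python3 - <<'E'
from h import *
K=np.array([.742,.0365,0]);a=np.radians(3.8);u=np.array([np.cos(a),np.sin(a),0]);v=np.array([-u[1],u[0],0])
go((.6543,.0301,.1192),3.8,36)
o=np.load("w2.npy",allow_pickle=True).item();n=r.snapshot("wrist");np.save("w3.npy",n,allow_pickle=True)
def prof(w,y,z,x):  # grey along rack x at lateral y, height z
    g=cv2.cvtColor(w["img"],cv2.COLOR_RGB2GRAY);P=np.array([proj(w,K+i*u+y*v+[0,0,z]) for i in x],np.float32)
    return cv2.remap(g,P[None,:,0],P[None,:,1],cv2.INTER_LINEAR)[0]
x=np.arange(-.060,-.040,.001);x2=np.arange(-.008,.010,.001)
for w in(o,n):
    print("fin top",np.mean([prof(w,.001+d,.052,x) for d in(-.003,0,.003)],0).round().astype(int).tolist())
    print("fin bot",np.mean([prof(w,.001+d,.006,x) for d in(-.003,0,.003)],0).round().astype(int).tolist())
    print("wall",prof(w,-.02,.03,x2).tolist(),prof(w,.02,.03,x2).tolist());print("roof",prof(w,-.03,.053,x2).tolist(),prof(w,.03,.053,x2).tolist())
E
```

```text
clock: 23.45
tool_pos: [0.6863, 0.035, 0.0249]
eef_rot: [-0.035, 0.954, 0.013, 0.299]
contact_force: [-31.1, -7.1, 15.9]
opening: 0.006
finger_force: 15.6
clock: 24.15
tool_pos: [0.6746, 0.0332, 0.1179]
eef_rot: [-0.031, 0.95, 0.012, 0.31]
contact_force: [0.3, -0.2, 0.4]
opening: 0.162
finger_force: 0.0
shift [ 0.105 -0.011 -0.087] turn [ 0.002  0.002 -0.001] zdir [ 0.59  0.04 -0.81] clock 24.15 F [ 0.3 -0.2  0.4] pos [0.6746 0.0332 0.1179]
fin top [91, 92, 93, 91, 90, 90, 97, 114, 129, 139, 142, 140, 140, 139, 140, 140, 141, 140, 140, 141]
fin bot [148, 148, 146, 138, 125, 114, 105, 101, 103, 100, 93, 93, 92, 91, 90, 90, 91, 91, 90, 91]
wall [90, 88, 85, 86, 90, 96, 104, 109, 111, 100, 79, 50, 34, 27, 27, 24, 25, 30] [86, 84, 83, 82, 81, 83, 82, 81, 78, 74, 66, 49, 37, 28, 24, 25, 27, 25]
roof [96, 112, 124, 127, 131, 137, 150, 164, 178, 179, 180, 182, 182, 181, 180, 180, 181, 180] [101, 118, 126, 130, 130, 141, 154, 169, 178, 183, 185, 186, 187, 184, 185, 185, 185, 185]
fin top [91, 92, 95, 94, 93, 93, 98, 110, 128, 139, 143, 142, 141, 142, 142, 141, 142, 142, 141, 141]
fin bot [150, 149, 149, 143, 138, 124, 109, 104, 104, 100, 95, 91, 92, 94, 94, 92, 92, 92, 93, 92]
wall [84, 82, 82, 84, 88, 98, 114, 127, 133, 118, 89, 57, 35, 32, 26, 26, 27, 30] [86, 85, 86, 87, 83, 84, 85, 82, 80, 78, 73, 59, 31, 30, 26, 22, 26, 29]
roof [86, 107, 128, 130, 131, 136, 150, 166, 177, 182, 182, 183, 184, 183, 182, 182, 182, 182] [92, 113, 126, 133, 134, 137, 152, 169, 183, 184, 185, 186, 185, 185, 185, 186, 186, 186]
```

No movement under 31 N, which suggests a hard stop. The images still hint at about 3 mm short, though, so I'll regrip, pull back a little, reinsert and see where it stops.

```bash
python3 - <<'E'
from h import *
d=np.array([.588,.039,-.809])
go(np.array([.717,.0357,.0235])-.1*d,3.8,36);go((.717,.0357,.0235),3.8,36)
w=np.load("w3.npy",allow_pickle=True).item();K=np.array([.742,.0365,0]);a=np.radians(3.8);u=np.array([np.cos(a),np.sin(a),0]);v=np.array([-u[1],u[0],0])
g=cv2.cvtColor(w["img"],cv2.COLOR_RGB2GRAY)
ys=np.arange(-.012,.014,.0005)
for x in(-.050,-.045,-.040,-.034):
    P=np.array([proj(w,K+x*u+y*v+[0,0,.052]) for y in ys],np.float32);p=cv2.remap(g,P[None,:,0],P[None,:,1],1)[0].astype(int);q=np.abs(np.diff(p));h=len(q)//2
    print(x,ys[q[:h].argmax()].round(4),ys[h+q[h:].argmax()].round(4))
    
E
```

```text
shift [ 0.126  0.003 -0.   ] turn [ 0.001 -0.    -0.001] zdir [ 0.59  0.04 -0.81] clock 24.2 F [ 0.4  1.3 -0.3] pos [0.6735 0.0324 0.1155]
shift [0.125 0.002 0.667] turn [ 0.001 -0.    -0.001] zdir [ 0.59  0.04 -0.81] clock 24.2 F [ 0.4  1.3 -0.3] pos [0.6735 0.0324 0.1155]
-0.05 -0.0045 0.006
-0.045 -0.0045 0.0065
-0.04 -0.0045 0.0065
-0.034 -0.0045 0.0065
```

```bash
python3 -m pendant '[0.45,0.06,0,0,0,0,0, 0.45,0.125,0,0.05,0,0,0, 0.45,0.125,0,0.2,0,0,0, 0.45,0.125,0,0.35,0,0,0, 0.45,0.125,0,0.5,0,0,0, 0.45,0.125,0,0.6,0,0,0, 0.45,0.125,0,0.667,0,0,0, 0.45,0.125,0,0.667,0,0,0]'; python3 -m pendant '[0,0,0,0,0,0,0, 0,0,0,0,0,0,0, 0,0,0,0,0,0,0, 0,0,0,0,0,0,0, 0,0,0,0,0,0,0]' 55
python3 -m pendant '[0,0.03,0,-0.022,0,0,0, 0,0.06,0,-0.044,0,0,0, 0,0.081,0,-0.059,0,0,0, 0,0.081,0,-0.059,0,0,0]'
```

```text
clock: 25.0
tool_pos: [0.715, 0.0351, 0.0189]
eef_rot: [-0.031, 0.952, 0.011, 0.306]
contact_force: [0.4, -0.8, 0.0]
opening: 0.447
finger_force: 0.0
clock: 25.5
tool_pos: [0.7156, 0.0353, 0.0216]
eef_rot: [-0.031, 0.951, 0.011, 0.307]
contact_force: [-1.6, 0.1, 3.4]
opening: 0.128
finger_force: 55.0
clock: 25.9
tool_pos: [0.7004, 0.0341, 0.0216]
eef_rot: [-0.031, 0.951, 0.011, 0.307]
contact_force: [-0.8, -1.5, 5.7]
opening: 0.129
finger_force: 55.0
```

```bash
python3 -m pendant '[0,-0.02,0,0.0145,0,0,0, 0,-0.04,0,0.029,0,0,0, 0,-0.06,0,0.0436,0,0,0, 0,-0.07,0,0.051,0,0,0, 0,-0.07,0,0.051,0,0,0]'; for z in 1; do :; done
python3 -m pendant '[0,-0.004,0,0.003,0,0,0, 0,-0.008,0,0.006,0,0,0, 0,-0.008,0,0.006,0,0,0]'
python3 -m pendant '[0,-0.004,0,0.003,0,0,0, 0,-0.008,0,0.006,0,0,0, 0,-0.008,0,0.006,0,0,0]'
python3 -m pendant '[0,-0.004,0,0.003,0,0,0, 0,-0.008,0,0.006,0,0,0, 0,-0.008,0,0.006,0,0,0]'
python3 -m pendant '[0,-0.004,0,0.003,0,0,0, 0,-0.008,0,0.006,0,0,0, 0,-0.008,0,0.006,0,0,0]'
```

```text
clock: 26.4
tool_pos: [0.7123, 0.0363, 0.0216]
eef_rot: [-0.032, 0.951, 0.012, 0.306]
contact_force: [-5.5, -0.8, 7.2]
opening: 0.13
finger_force: 55.0
clock: 26.7
tool_pos: [0.7134, 0.0365, 0.0216]
eef_rot: [-0.032, 0.951, 0.012, 0.306]
contact_force: [-7.6, -1.1, 9.0]
opening: 0.129
finger_force: 55.0
clock: 27.0
tool_pos: [0.7148, 0.0367, 0.0216]
eef_rot: [-0.032, 0.951, 0.012, 0.306]
contact_force: [-7.0, 0.1, 9.3]
opening: 0.128
finger_force: 55.0
clock: 27.3
tool_pos: [0.7155, 0.0368, 0.0216]
eef_rot: [-0.033, 0.951, 0.012, 0.306]
contact_force: [-10.4, -2.1, 12.0]
opening: 0.13
finger_force: 55.0
clock: 27.6
tool_pos: [0.7157, 0.0369, 0.0215]
eef_rot: [-0.033, 0.952, 0.012, 0.305]
contact_force: [-16.6, -3.8, 16.8]
opening: 0.134
finger_force: 55.0
```

It stops within 0.1 mm of the same place on reinsertion, even with a different lateral offset, so this is the back stop. Releasing and retreating.

```bash
python3 -m pendant '[0,0,0,0,0,0,0, 0.35,0.006,0.006,-0.004,0,0,0, 0.35,0.006,0.006,-0.004,0,0,0, 0.35,0.006,0.006,-0.004,0,0,0, 0.35,0,0,-0.1,0,0,0, 0.35,0,0,-0.25,0,0,0, 0.35,0,0,-0.4,0,0,0, 0.35,0,0,-0.6,0,0,0, 0.35,0,0,-0.8,0,0,0, 0.35,0,0,-1,0,0,0]'
python3 -m pendant '[0.35,0.2,0,-0.2,0,0,0, 0.35,0.3,0,-0.45,0,0,0, 0.35,0.3,0.25,-0.6,0,0,0, 0.35,0.3,0.5,-0.6,0,0,0, 0.35,0.3,0.75,-0.6,0,0,0, 0.35,0.3,0.95,-0.6,0,0,0, 0.35,0.3,0.95,-0.6,0,0,0]'
python3 - <<'E'
from h import *
s=r.snapshot("scene");t=r.snapshot("top")
a=cv2.resize(t["img"][35:145,210:310],None,fx=4,fy=4,interpolation=cv2.INTER_CUBIC);b=cv2.resize(s["img"][190:340,155:255],None,fx=4,fy=4,interpolation=cv2.INTER_CUBIC)
C=np.zeros((600,800,3),np.uint8);C[:440,:400]=a;C[:600,400:]=b;cv2.imwrite("pics/c7.png",C[:,:,::-1]);print(r.get_state()["tool_pos"],r.get_state()["q"].round(2))
E
```

```text
clock: 28.6
tool_pos: [0.6307, 0.0294, 0.1438]
eef_rot: [-0.031, 0.951, 0.011, 0.307]
contact_force: [0.3, 0.5, -0.1]
opening: 0.35
finger_force: 0.0
clock: 29.3
tool_pos: [0.5332, 0.171, 0.1913]
eef_rot: [-0.033, 0.951, 0.014, 0.308]
contact_force: [0.3, -0.3, 0.8]
opening: 0.35
finger_force: 0.0
[0.53320972 0.16599527 0.18994771] [ 0.19  1.   -1.37  2.36  1.86  1.36 -0.62]
```

View pics/c7.png

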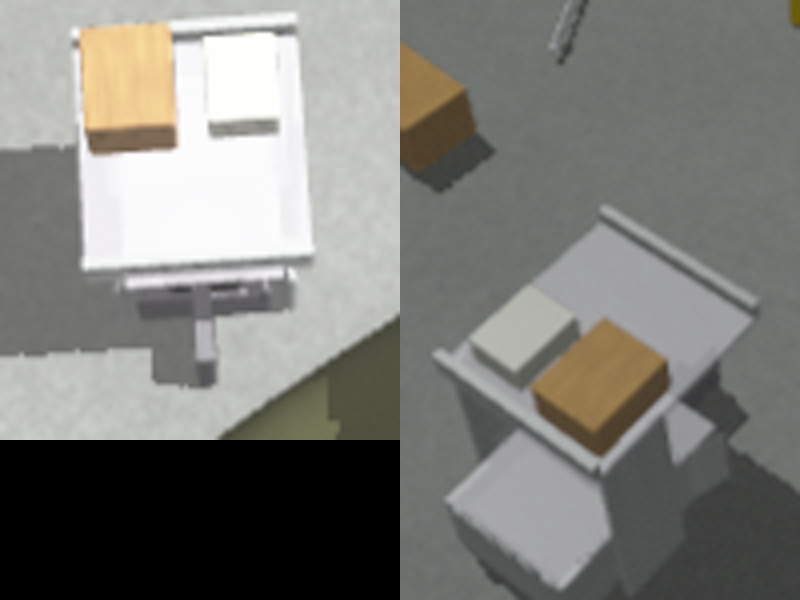

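The last picture shows the tray inside the bay with only its fin outside. Its top end (about 205,360) lies about 45 mm in front of the roof edge (row 289), which matches home at 47 mm. The gripper is well clear, so I'm handing in.

```bash
python3 -c "
from plant import r
print(r.get_state()['contact_force'].round(1));print(r.finish_job())"
```

```text
[-0.1 -0.1 -0. ]
the job is handed in; nothing more can be done
None
```

I pressed the lid fully down in front of the rack, then slid the tray lidded end first into the low bay until it hit a hard, repeatable stop, released it and handed the job in at about 29 s. The wheel was flat when last seen. I take the stop to be the back stop: the last top view agrees to about 2 mm, but a closer wrist view read 2–4 mm short.

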